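# Mark the hit in the scent line-up and show its tin to the inspection camera

### The job

The tin with the red lid is the hit. First mark its station: take the yellow marker out of its rest, push it edgewise, fully home, into the slot right in front of the red-lidded tin and let go of it. Then lift that tin out of its well and show its underside to the inspection camera without touching the camera: centred on the lens, square to the tilted lens and about 9 cm away from it; finish while still holding the tin there, motionless in the air, with the marker still in its slot and the other tins and the bowl left alone.

Things in the scene. Friction and masses are not known exactly. Their poses are not given: they have to be found in the camera images.
- lineup: fixed plywood block, 150 (its x) x 360 (its y) x 55 mm high, on the bench; origin at the centre of its underside, z up; its x axis points away from the robot. In its top, at x = +30 mm and y = -120, 0, +120 mm, are three round wells, 54 mm wide and 40 mm deep, each with a tin; 70 mm in front of each well (at x = -40 mm, same y) is a marker slot
- slot0 (a point): centre of the mouth, at the height of the block's top face, of the marker slot at the block's y = -120 mm: 40 mm long along the block's x, 9 mm wide along its y, 40 mm deep, mouth bevelled by 2 mm; axes as the block's
- slot1 (a point): centre of the mouth, at the height of the block's top face, of the marker slot at the block's y = 0 mm: 40 mm long along the block's x, 9 mm wide along its y, 40 mm deep, mouth bevelled by 2 mm; axes as the block's
- slot2 (a point): centre of the mouth, at the height of the block's top face, of the marker slot at the block's y = 120 mm: 40 mm long along the block's x, 9 mm wide along its y, 40 mm deep, mouth bevelled by 2 mm; axes as the block's
- tin_red_mid (a point): centre (half-way up) of the tin with the red lid: an aluminium-coloured cylinder 50 mm across and 85 mm high, about 0.1 to 0.2 kg, standing loose in any one of the three wells, 45 mm of it above the block; z along its axis towards the lid
- tin_red_base (a point): centre of the underside of the red-lidded tin, 42.5 mm below its centre; z along its axis towards the lid
- tin_blue_mid (a point): centre of the tin with the blue lid, same size, in another well; a bystander
- tin_white_mid (a point): centre of the tin with the white lid, same size, in another well; a bystander
- tin_red: the red-lidded tin; origin at the centre of its underside
- tin_blue: the blue-lidded tin; origin at the centre of its underside
- tin_white: the white-lidded tin; origin at the centre of its underside
- rest: fixed dark wooden rest, 80 (its x) x 60 x 50 mm high, where the marker stands at first in a slot like those of the line-up block; origin at the centre of its underside
- marker: the loose marker, about 60 g; origin at the lower edge of its blade, axes as at point marker_grip
- marker_grip (a point): centre of the marker's yellow handle, which is 50 mm wide (its x), 16 mm thick (its y) and 50 mm high and stands upright; below it a steel blade 36 mm wide (x), 5 mm thick (y) and 37 mm long points down. Pinch the handle across its thickness (y). The blade's lower edge is 62 mm below this point. Fully home, the handle's underside rests on the block's top face, this point 25 mm above it, the marker's x along the block's x (either way round)
- marker_tip (a point): middle of the lower edge of the marker's blade, 62 mm below the handle's centre
- cam: the fixed inspection camera: 100 x 90 mm dark foot plate, two aluminium posts and the camera head, about 100 mm high in all; origin on the bench under the middle of the lens; its -x side is the side to which the lens leans (roughly towards the robot)
- cam_head: black camera head, 52 x 56 mm, with a round lens 44 mm across; origin at the centre of the lens's front glass, 88 mm above the bench; its z axis is the line of sight out of the lens, up and 0.44 rad (25 degrees) from vertical, leaning to the -x side of the foot; the housing lies behind (below) the origin
- bowl: empty steel bowl 130 mm across, 45 mm high, standing loose beyond the line-up block; a bystander; origin at the centre of its underside
Things that resemble listed ones, but are neither listed nor needed, are in the scene too. Leave any green or pink look-alike of the tin_white alone. What is shaped like the tin_red but turquoise is not meant.

How it is judged:
On the way, in this order (a step that is already met when the one before it is completed fails the run):
1. the marker stands fully home in the slot in front of the red-lidded tin, let go, with that tin still in its well ((horizontal distance between marker_tip and slot0 below 0.008 m or horizontal distance between marker_tip and slot1 below 0.008 m or horizontal distance between marker_tip and slot2 below 0.008 m) and z of marker_tip in the frame of lineup below 0.022 m and angle between marker_tip's own z axis and vertical below 0.12 rad and contact force between marker and the fingers below 0.1 N and horizontal distance between marker_tip and tin_red_mid below 0.09 m and z of tin_red_base in the frame of lineup below 0.03 m), for 0.2 s.
2. the red-lidded tin is lifted clear of its well by the gripper (z of tin_red_base in the frame of lineup above 0.065 m and contact force between tin_red and the fingers above 0.5 N and contact force between tin_red and lineup below 0.1 N), for 0.1 s.
At the end, for the whole second after the job is handed in: Only the gripper holds the red tin, still: underside centre 70-110 mm before the lens, within 18 mm (x and y) of its line of sight, axis within 0.2 rad of it, lid away. Marker let go, upright (0.12 rad), within 8 mm and 4 mm of home in that tin's slot. Other tins in their wells ((horizontal distance between marker_tip and slot0 below 0.008 m or horizontal distance between marker_tip and slot1 below 0.008 m or horizontal distance between marker_tip and slot2 below 0.008 m) and z of marker_tip in the frame of lineup below 0.022 m and angle between marker_tip's own z axis and vertical below 0.12 rad and contact force between marker and the fingers below 0.1 N and horizontal distance between marker_tip and tin_blue_mid above 0.1 m and horizontal distance between marker_tip and tin_white_mid above 0.1 m and z of each of tin_blue_mid, tin_white_mid in the frame of lineup below 0.065 m and x of tin_red_base in the frame of cam_head between -0.018 and 0.018 m and y of tin_red_base in the frame of cam_head between -0.018 and 0.018 m and z of tin_red_base in the frame of cam_head between 0.07 and 0.11 m and z of tin_red_mid in the frame of cam_head above 0.1 m and angle between the z axis of tin_red_mid and the z axis of cam_head, either way round below 0.2 rad and height (world z) of tin_red_base above 0.12 m and linear speed of tin_red below 0.02 m/s and angular speed of tin_red below 0.2 rad/s and contact force between tin_red and the fingers above 0.5 N and contact force between tin_red and lineup below 0.1 N and contact force between tin_red and cam below 0.1 N and contact force between tin_red and marker below 0.1 N and contact force between tin_red and rest below 0.1 N and contact force between tin_red and bowl below 0.1 N); the arm keeps its last pose, push and grip.
It fails at once if another tin is shifted by more than 15 mm or tipped (distance of any of tin_blue_mid, tin_white_mid from where it was at the start of the episode above 0.015 m or angle between any of tin_blue_mid, tin_white_mid's own z axis and vertical above 0.3 rad).
It fails at once if the bowl is shifted by more than 20 mm (distance of bowl from where it was at the start of the episode above 0.02 m).
It fails at once if the inspection camera is touched (more than 1 N) (contact force between cam and anything else above 1 N).
It also fails if it takes over 62 s, if anything falls off the work surface, if the arm or the gripper's body presses on something with over 40 N, if the wrist force passes 120 N, or if a joint passes its speed limit or range.

### The arm

A 6-joint arm with a two-finger parallel gripper is mounted at the origin on the work surface. World frame = base frame: x ahead of the robot, y to its left, z up, the work surface at z = 0. Lengths are in m, angles in rad, forces in N, time in s.
With the tool pointing down it reaches from about 0.225 to 0.875 m from the base axis. Payload 3.4 kg.
Tool frame: the origin (TCP) lies at the very end of the fingers, on their centre line; the grasp point (between the pads) lies 19 mm behind it; z points along the fingers, y is the line along which they close (so a half turn about z gives the same grasp; the last joint's range is limited). The gripper opens to 85 mm and grips with 20 to 120 N. Pads are 22 mm wide; open, the fingers measure 114 mm over their backs; the gripper's body (76 mm by 85 mm) begins 54 mm behind the grasp point. The pads swing forward as they close: fully open they stand 13 mm farther back than shut.
Start: joints at [-1.446, 0.276, 1.505, -0, 1.361, -0.121], TCP at [0.14, -0.558, 0.231] pointing down, gripper open.
Joint ranges: [-2.89, 2.89], [-0.75, 2.08], [0.22, 2.7], [-1.18, 4.32], [0.11, 2.71], [-2.7, 2.7]. Speed limits (rad/s): [2.57, 2.57, 3.14, 3.14, 3.14, 3.14].

### API

Orientations are given as a unit quaternion [w, x, y, z].
In Python, from rig import get_state, optics, sign_off gives the robot as it stands.
- The arm moves only by the tool send_rows, never from a script. Its argument "increments" is a list of rows, each an object with "gripper": the gripper's target within -1 to 1 (shut at 1, half-way at 0, fully open at -1); "linear": the shift along the world's x, y, z in m, a list of three; "delta_rot": the turn, a rotation vector about the world's x, y, z in rad, a list of three. In form: [{"gripper": gripper, "linear": [dx, dy, dz], "delta_rot": [rx, ry, rz]}, ...]. A call has 1 to 8 rows; each row is the pose to reach, as a shift and turn from the pose commanded when the call began; what a row does not reach only later rows make up. A row lasts 1/10 s, in which the tool goes at most 50 mm and 8.59 degrees, less where a joint would pass 70% of its speed; a pose out of reach is approached as far as the arm can. A call with a gripper value outside its range is refused whole. The fingers move at their own pace and stop on an object; "newtons" is the grip in N (left out, the last holds). Time passes only in rows, so rows that repeat a pose let the fingers close. It gives the time, the measured TCP pose, the force, the opening and the grip force at its end, in the units of the state.
- get_state(): the state, without advancing time (a new reading comes with each control period).
- optics.get_image(name): name is "side" or "top"; returns a dict with "pixels" (384x512x3 uint8, blue, green, red), "K" (3x3 intrinsics, pixels), "rvec" (rotation vector, rad) and "tvec" (3), from world to camera coordinates, as OpenCV has them. Camera axes: x right, y down, z forward; pixel columns grow to the right and rows downward; lengths in m; the calibration is good to about 2 mm. A picture is of the moment at which its call begins. There is no depth.
- sign_off(): hands the job in; it is judged then, once.
The state is a dict: "clock": time; "qpos": joint angles; "qd": joint speeds; "effort": joint torques, N m; "position": TCP position; "ee_rot": TCP orientation; "contact_force": force on the tool from outside, world axes, zero at the start; "moment": the same for the moment, N m; "width": finger opening in m; "gripper_force": force on a finger pad.
Only numpy, scipy, OpenCV 4.12 (cv2) and the standard library are available. Lean on these libraries where they do the work, as an engineer would, in place of code of your own. Each camera call takes 0.05 s, during which the arm holds its last target. There are 200 camera calls.

## Working session

There is one attempt and no reset: what is moved stays moved. The work goes in short steps, Python scripts to look and compute and a tool call to move; the robot and the scene stay as the last step left them, time stands still between calls to the robot, and variables do not carry over. Pictures are saved under pics/ and viewed, at most 10 in all, crops included, and the job is handed in when it is done.

Besides the shell and the picture viewer there is one more tool, called after "Request:" by a JSON object that holds its "name" and its "arguments", one argument or row to a line. send_rows: Moves the arm, as the interface text tells. Its arguments: {"type":"object","properties":{"increments":{"type":"array"},"newtons":{"type":"number"}},"required":["increments"]}

```bash
mkdir -p pics; ls
python3 - <<'E'
from rig import get_state, optics
import cv2, numpy as np
s=get_state(); print({k:np.round(v,4).tolist() for k,v in s.items()})
for n in("top","side"):
    d=optics.get_image(n); cv2.imwrite(f"pics/{n}0.png",d["pixels"]); np.savez(f"pics/{n}0.npz",**d)
    R=cv2.Rodrigues(d["rvec"])[0]; print(n,d["K"].tolist(),(-R.T@np.ravel(d["tvec"])).round(3),R.round(3).tolist())
E
```

```text
pics
{'clock': 0.0, 'qpos': [-1.446, 0.2766, 1.5062, -0.0, 1.3607, -0.121], 'qd': [0.0004, -0.0001, -0.0014, 0.0005, -0.0001, 0.0001], 'effort': [0.001, -41.6759, -24.5801, -0.0003, 0.0108, -0.0], 'position': [0.1398, -0.5572, 0.2304], 'ee_rot': [-0.0009, 0.9925, 0.1226, -0.0], 'contact_force': [-0.8348, 0.3368, 0.3342], 'moment': [0.0028, -0.0124, 0.0078], 'gripper_force': 0.0, 'width': 0.0854}
top [[498.849453314973, 0.0, 251.44216363866207], [0.0, 498.849453314973, 190.85934738054374], [0.0, 0.0, 1.0]] [0.38  0.062 1.272] [[-0.009, -1.0, 0.026], [-0.987, 0.005, -0.159], [0.158, -0.027, -0.987]]
side [[394.58742915703016, 0.0, 258.187752913847], [0.0, 394.58742915703016, 196.88184258490026], [0.0, 0.0, 1.0]] [ 0.374 -0.638  0.591] [[0.955, -0.298, -0.013], [-0.189, -0.571, -0.799], [0.231, 0.765, -0.601]]
```

View pics/top0.png

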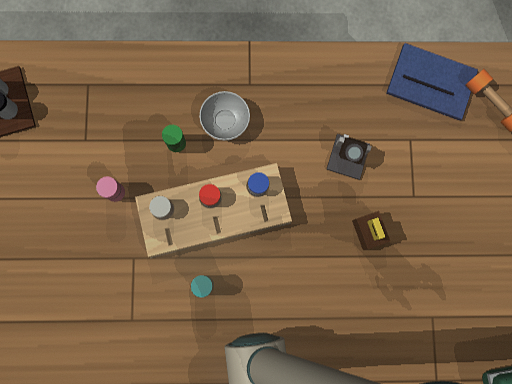

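View pics/side0.png

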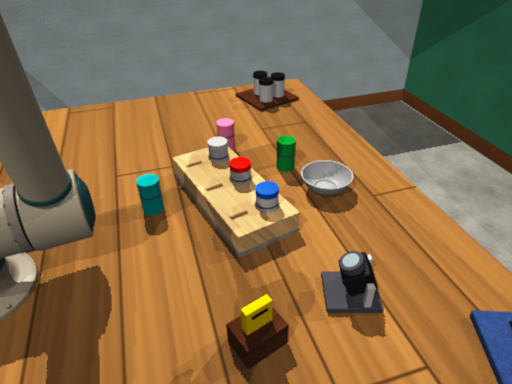

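The top view shows the red lid at (209,195) in the middle well, blue at (258,184), white at (160,207), slots at about (168,237), (216,224) and (264,213), the yellow marker at (377,229), and the camera lens at (354,152). The side view shows the marker at (257,314) and the lens at (350,262).

```bash
cat > h.py <<'E'
import cv2, numpy as np
def load(f): return dict(np.load(f))
def ray(d,uv):
    R=cv2.Rodrigues(d["rvec"])[0]; t=np.ravel(d["tvec"])
    return -R.T@t, R.T@np.linalg.inv(d["K"])@np.array([uv[0],uv[1],1.])
def onz(d,uv,z):
    c,v=ray(d,uv); return c+v*(z-c[2])/v[2]
def tri(d1,u1,d2,u2):
    c1,v1=ray(d1,u1);c2,v2=ray(d2,u2)
    s=np.linalg.lstsq(np.c_[v1,-v2],c2-c1,rcond=None)[0]
    a,b=c1+s[0]*v1,c2+s[1]*v2; return (a+b)/2,np.linalg.norm(a-b)
def proj(d,P): return cv2.projectPoints(np.atleast_2d(np.float64(P)),d["rvec"],d["tvec"],d["K"],None)[0][:,0]
def mask(d,lo,hi): return cv2.inRange(cv2.cvtColor(d["pixels"],cv2.COLOR_BGR2HSV),np.array(lo),np.array(hi))
def big(m,roi=None):
    if roi: 
        z=np.zeros_like(m); x0,y0,x1,y1=roi; z[y0:y1,x0:x1]=m[y0:y1,x0:x1]; m=z
    return max(cv2.findContours(m,cv2.RETR_EXTERNAL,cv2.CHAIN_APPROX_NONE)[0],key=cv2.contourArea)
E
python3 - <<'E'
from h import *
t=load("pics/top0.npz"); s=load("pics/side0.npz")
# lids
for n,lo,hi,roi in(("red",(0,150,80),(8,255,255),(190,175,230,215)),("blue",(100,120,60),(125,255,255),(240,165,280,205)),("white",(0,0,140),(180,60,255),(145,190,175,222))):
    c=big(mask(t,lo,hi),roi); print(n,cv2.minEnclosingCircle(c),cv2.fitEllipse(c)[0],onz(t,cv2.fitEllipse(c)[0],.1).round(4), cv2.contourArea(c))
g=cv2.cvtColor(t["pixels"],cv2.COLOR_BGR2HSV)
print("block px",g[215,190],g[240,200],"table",g[270,200],g[150,200])
for roi in((155,222,182,250),(205,212,228,238),(253,202,276,226)):
    c=big(mask(t,(0,0,0),(180,255,110)),roi); r=cv2.minAreaRect(c); print("slot",r,onz(t,r[0],.055).round(4))
c=big(mask(t,(22,120,90),(35,255,255)),(350,205,400,255)); r=cv2.minAreaRect(c); print("marker top",r); print(np.array([onz(t,p,.1) for p in cv2.boxPoints(r)]).round(4))
def up(d,roi,k): x0,y0,x1,y1=roi; return cv2.resize(d["pixels"][y0:y1,x0:x1],None,fx=k,fy=k,interpolation=cv2.INTER_CUBIC)
a=up(t,(320,125,410,260),4.4); b=up(s,(215,240,395,370),2.4)
h=594; im=np.zeros((600,800,3),np.uint8); im[:a.shape[0],:a.shape[1]]=a[:600]; bb=b[:, :]; 
im=np.zeros((600,800,3),np.uint8); im[:594,:396]=a[:594,:396]; bb=up(s,(225,240,390,370),2.4); im[:bb.shape[0],400:400+bb.shape[1]]=bb[:,:400]
cv2.imwrite("pics/crop1.png",im)
E
```

```text
red ((209.0, 194.39999389648438), 10.647160530090332) (209.1621856689453, 194.29344177246094) [0.5603 0.13   0.1   ] 324.0
blue ((258.1470642089844, 182.5), 10.422407150268555) (258.0825500488281, 182.56430053710938) [0.588  0.0135 0.1   ] 303.0
white ((159.40322875976562, 206.01612854003906), 10.642449378967285) (159.4121551513672, 205.96543884277344) [0.5331 0.247  0.1   ] 323.0
block px [ 17  93 172] [ 17  95 188] table [ 16 121 122] [ 16 118  95]
slot ((168.31764221191406, 236.4293975830078), (15.944390296936035, 3.6878178119659424), 77.47119140625) [0.4644 0.2311 0.055 ]
slot ((216.4412078857422, 224.2647247314453), (15.764815330505371, 3.6380343437194824), 75.96376037597656) [0.4931 0.1146 0.055 ]
slot ((264.058837890625, 212.7353057861328), (16.492422103881836, 3.6380343437194824), 75.96376037597656) [ 0.5207 -0.0021  0.055 ]
marker top ((375.927001953125, 228.79922485351562), (21.44437599182129, 11.790135383605957), 70.01689147949219)
[[ 0.4948 -0.2433  0.1   ]
 [ 0.5043 -0.2702  0.1   ]
 [ 0.4563 -0.2853  0.1   ]
 [ 0.4471 -0.2585  0.1   ]]
```

View pics/crop1.png

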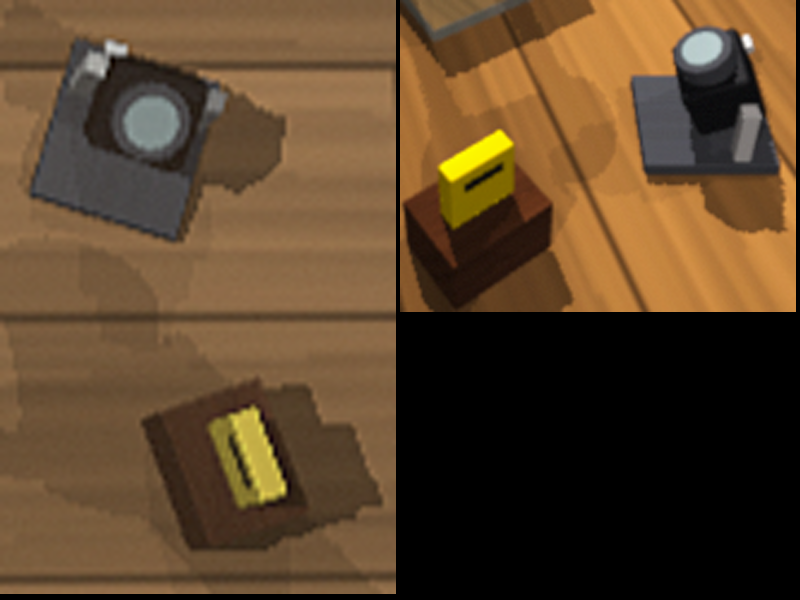

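The crop shows the marker's bright top face in the top view, roughly corners (236,410), (258,406), (286,495), (264,504) of the crop. The lens is at (151,123) and the foot plate's long edges run from (75,38) to (30,193), so the lens leans down-left.

Run:
```python
from h import *
t=load("pics/top0.npz"); s=load("pics/side0.npz")
f=lambda x,y:(x/4.4+320-.4,y/4.4+125-.4)
q=[f(236,410),f(258,406),f(286,495),f(264,504)]
P=np.array([onz(t,p,.1) for p in q]);print("hand mk",P.round(4).tolist(),P.mean(0).round(4))
hsv=cv2.cvtColor(t["pixels"],cv2.COLOR_BGR2HSV)
m=mask(t,(22,100,90),(35,255,255)); v=hsv[...,2][222-5:245,360:395]; mm=m[217:245,360:395]>0; print(np.percentile(v[mm],[5,25,50,75,95]))
for th in(185,195,205):
    c=big(mask(t,(22,100,th),(35,255,255)),(350,205,400,255)); r=cv2.minAreaRect(c); B=np.array([onz(t,p,.1) for p in cv2.boxPoints(r)])
    e=[B[1]-B[0],B[2]-B[1]]; L=max(e,key=np.linalg.norm); print(th,r,onz(t,r[0],.1).round(4),[np.linalg.norm(x).round(4) for x in e],"yaw",np.arctan2(L[1],L[0])%np.pi)
# side-view: triangulation checks via lid ellipses top
for n,lo,hi,rt,rs in(("blue",(100,120,60),(125,255,255),(240,165,280,205),(245,175,290,215)),("red",(0,150,80),(8,255,255),(190,175,230,215),(220,150,260,190))):
    u=proj(s,onz(t,cv2.fitEllipse(big(mask(t,lo,hi),rt))[0],.1))[0]; c=big(mask(s,lo,hi),rs); print(n,"top centre predicted in side",u,"lid bbox side",cv2.boundingRect(c))
# lens
for d,n,roi in((t,"t",(343,140,366,165)),(s,"s",(335,248,370,278))):
    g=hsv if n=="t" else cv2.cvtColor(s["pixels"],cv2.COLOR_BGR2HSV)
    print(n,g[153,354] if n=="t" else g[260,352])
LT=big(mask(t,(60,10,115),(120,90,255)),(343,140,366,165));LS=big(mask(s,(60,10,115),(120,90,255)),(337,248,366,275))
et,es=cv2.fitEllipse(LT),cv2.fitEllipse(LS);print(et,es)
print("lens onz",onz(t,et[0],.088),onz(s,es[0],.088),tri(t,et[0],s,es[0]))
F=np.array([onz(t,f(*p),.005) for p in((75,38),(30,193),(182,240),(225,92))]);print("foot",F.round(4).tolist(),[np.linalg.norm(F[i]-F[i-1]).round(4) for i in range(4)])
for a,b in((0,1),(3,2)): e=F[a]-F[b];print("yaw x",np.arctan2(e[1],e[0]))
e=F[1]-F[2];print("yaw from y",np.arctan2(-e[0],e[1]))
for roi in((310,270,385,320),):
    c=big(mask(s,(90,20,30),(150,200,110)),roi); print("foot side",cv2.approxPolyDP(c,4,True).reshape(-1,2).tolist())
im=cv2.resize(s["pixels"][150:250,170:300],None,fx=5,fy=5,interpolation=cv2.INTER_CUBIC)
for p in ([.4927,.1143,.055],[.4645,.2305,.055],[.5207,-.002,.055]): 
    u=(proj(s,p)[0]-[170,150]+.5)*5; cv2.circle(im,(int(u[0]),int(u[1])),3,(255,0,0),-1)
cv2.imwrite("pics/crop2.png",im)
```

```text
hand mk [[0.5018, -0.2592, 0.1], [0.5039, -0.2713, 0.1], [0.4558, -0.284, 0.1], [0.4511, -0.2719, 0.1]] [ 0.4781 -0.2716  0.1   ]
[111.6 134.  182.  199.  210. ]
185 ((378.4014587402344, 227.85398864746094), (19.650224685668945, 5.809632301330566), 70.01689147949219) [ 0.4778 -0.2704  0.1   ] [np.float64(0.0141), np.float64(0.046)] yaw 0.30434626347308935
195 ((378.3082580566406, 227.8218994140625), (19.311790466308594, 5.61797571182251), 69.44395446777344) [ 0.4778 -0.2701  0.1   ] [np.float64(0.0136), np.float64(0.0452)] yaw 0.3147184232547753
205 ((375.4422912597656, 219.71153259277344), (1.5689290761947632, 5.295135974884033), 78.69007110595703) [ 0.4971 -0.2642  0.1   ] [np.float64(0.0128), np.float64(0.0037)] yaw 1.7592406046206877
blue top centre predicted in side [266.05334981 187.49555724] lid bbox side (256, 181, 23, 19)
red top centre predicted in side [239.29211527 162.21084445] lid bbox side (229, 156, 22, 17)
t [ 85  20 141]
s [ 92  22 205]
((353.98223876953125, 152.45993041992188), (11.140610694885254, 11.655396461486816), 78.43726348876953) ((350.361083984375, 259.71942138671875), (13.619555473327637, 17.75040626525879), 68.44046783447266)
lens onz [ 0.66388944 -0.22279689  0.088     ] [ 0.66505709 -0.22200214  0.088     ] (array([ 0.66408213, -0.22272942,  0.0889055 ]), np.float64(0.0008348465930327568))
foot [[0.7359, -0.199, 0.005], [0.6413, -0.1688, 0.005], [0.6126, -0.258, 0.005], [0.7024, -0.2878, 0.005]] [np.float64(0.0949), np.float64(0.0993), np.float64(0.0937), np.float64(0.0946)]
yaw x -0.30933481005696256
yaw x -0.3210082273550501
yaw from y -0.31105775281655
foot side [[381, 310], [378, 296], [371, 309], [358, 307], [362, 297], [340, 297], [330, 304], [345, 306], [346, 311]]
```

View pics/crop2.png

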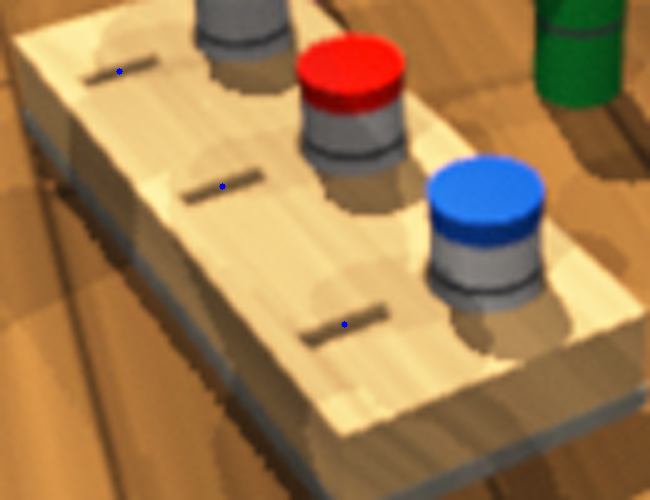

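Both views agree: the blue dots fall on the slots and the lens triangulates to (0.664,-0.2225,0.089). Red is in the middle well, so slot1 at about (0.4927,0.1143), yaw 0.233, is the target. The marker is at (0.478,-0.2708), yaw 0.30.

Request:
{"name": "send_rows", "arguments": {
  "increments": [
    {"gripper":-1,"linear":[0.338,0.287,-0.071],"delta_rot":[0,0,0.055]},
    {"gripper":-1,"linear":[0.338,0.287,-0.071],"delta_rot":[0,0,0.055]},
    {"gripper":-1,"linear":[0.338,0.287,-0.071],"delta_rot":[0,0,0.055]},
    {"gripper":-1,"linear":[0.338,0.287,-0.071],"delta_rot":[0,0,0.055]},
    {"gripper":-1,"linear":[0.338,0.287,-0.071],"delta_rot":[0,0,0.055]},
    {"gripper":-1,"linear":[0.338,0.287,-0.071],"delta_rot":[0,0,0.055]},
    {"gripper":-1,"linear":[0.338,0.287,-0.071],"delta_rot":[0,0,0.055]},
    {"gripper":-1,"linear":[0.338,0.287,-0.071],"delta_rot":[0,0,0.055]}
  ]
}}

```text
clock: 0.9
position: [0.4421, -0.3004, 0.1676]
ee_rot: [-0.0, 0.989, 0.15, -0.0]
contact_force: [1.7, -0.4, -0.4]
width: 0.0856
gripper_force: 0.0
```

Request:
{"name": "send_rows", "arguments": {
  "increments": [
    {"gripper":-1,"linear":[0.036,0.03,-0.008],"delta_rot":[0,0,0]},
    {"gripper":-1,"linear":[0.036,0.03,-0.008],"delta_rot":[0,0,0]},
    {"gripper":-1,"linear":[0.036,0.03,-0.008],"delta_rot":[0,0,0]},
    {"gripper":-1,"linear":[0.036,0.03,-0.008],"delta_rot":[0,0,0]}
  ]
}}

```text
clock: 1.3
position: [0.4762, -0.2726, 0.16]
ee_rot: [0.0, 0.989, 0.15, -0.0]
contact_force: [-0.7, -0.2, -0.6]
width: 0.0851
gripper_force: 0.0
```

Run:
```python
from rig import get_state, optics
from h import *
s=get_state(); print(s["position"],2*np.arctan2(s["ee_rot"][2],s["ee_rot"][1]),s["contact_force"])
a=optics.get_image("top");b=optics.get_image("side")
print("tcp px",proj(a,s["position"]),proj(b,s["position"]))
x=cv2.resize(a["pixels"][160:280,320:430],None,fx=3.6,fy=3.6);y=cv2.resize(b["pixels"][220:370,200:310],None,fx=3.5,fy=3.5)
im=np.zeros((530,790,3),np.uint8);im[:x.shape[0],:x.shape[1]]=x;im[:y.shape[0],400:400+y.shape[1]]=y;cv2.imwrite("pics/c3.png",im)
```

```text
[ 0.47624597 -0.27264006  0.15996793] 0.30044705363728275 [-0.68421025 -0.17070872 -0.57934335]
tcp px [[386.83120194 226.24014016]] [[254.31189681 278.69151004]]
```

View pics/c3.png

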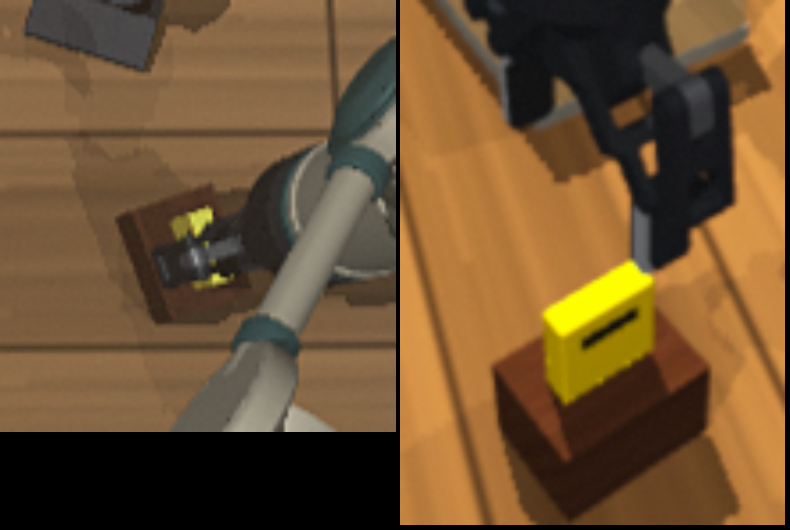

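The fingers straddle the marker across its thickness, and the marker stands upright in its rest. I descend next.

Request:
{"name": "send_rows", "arguments": {
  "increments": [
    {"gripper":-1,"linear":[0.001,0.001,-0.03],"delta_rot":[0,0,0]},
    {"gripper":-1,"linear":[0.001,0.001,-0.06],"delta_rot":[0,0,0]},
    {"gripper":-1,"linear":[0.001,0.001,-0.085],"delta_rot":[0,0,0]},
    {"gripper":-1,"linear":[0.001,0.001,-0.1],"delta_rot":[0,0,0]},
    {"gripper":-1,"linear":[0.001,0.001,-0.102],"delta_rot":[0,0,0]},
    {"gripper":-1,"linear":[0.001,0.001,-0.102],"delta_rot":[0,0,0]}
  ]
}}

```text
clock: 2.0
position: [0.4774, -0.272, 0.0583]
ee_rot: [0.0, 0.989, 0.149, -0.0]
contact_force: [0.3, -0.2, 0.4]
width: 0.0855
gripper_force: 0.0
```

Request:
{"name": "send_rows", "arguments": {
  "increments": [
    {"gripper":1,"linear":[0,0,0],"delta_rot":[0,0,0]},
    {"gripper":1,"linear":[0,0,0],"delta_rot":[0,0,0]},
    {"gripper":1,"linear":[0,0,0],"delta_rot":[0,0,0]},
    {"gripper":1,"linear":[0,0,0],"delta_rot":[0,0,0]},
    {"gripper":1,"linear":[0,0,0],"delta_rot":[0,0,0]},
    {"gripper":1,"linear":[0,0,0],"delta_rot":[0,0,0]},
    {"gripper":1,"linear":[0,0,0],"delta_rot":[0,0,0]},
    {"gripper":1,"linear":[0,0,0],"delta_rot":[0,0,0]}
  ],
  "newtons": 40
}}

```text
clock: 2.8
position: [0.4783, -0.2712, 0.0585]
ee_rot: [0.0, 0.989, 0.15, 0.0]
contact_force: [-0.4, 0.3, 4.9]
width: 0.0151
gripper_force: 40.1
```

Request:
{"name": "send_rows", "arguments": {
  "increments": [
    {"gripper":1,"linear":[0,0,0.02],"delta_rot":[0,0,0]},
    {"gripper":1,"linear":[0,0,0.05],"delta_rot":[0,0,0]},
    {"gripper":1,"linear":[0,0,0.09],"delta_rot":[0,0,0]},
    {"gripper":1,"linear":[0,0,0.12],"delta_rot":[0,0,0]},
    {"gripper":1,"linear":[0,0,0.12],"delta_rot":[0,0,0]},
    {"gripper":1,"linear":[0,0,0.12],"delta_rot":[0,0,0]}
  ]
}}

```text
clock: 3.4
position: [0.4778, -0.271, 0.178]
ee_rot: [0.0, 0.989, 0.15, 0.0]
contact_force: [-0.2, 1.0, -1.0]
width: 0.0154
gripper_force: 39.7
```

Run:
```python
from rig import get_state, optics
from h import *
s=get_state(); print(s["position"],2*np.arctan2(s["ee_rot"][2],s["ee_rot"][1]),s["contact_force"],s["width"])
b=optics.get_image("side"); p=s["position"]
print("pred grip px",proj(b,p+[0,0,.0165]),"tip",proj(b,p+[0,0,.0165-.062]))
c=big(mask(b,(22,120,90),(35,255,255)));print(cv2.boundingRect(c))
u,v=proj(b,p)[0].astype(int); cv2.imwrite("pics/c4.png",cv2.resize(b["pixels"][v-60:v+60,u-60:u+60],None,fx=4,fy=4))
```

```text
[ 0.47784891 -0.27097222  0.17799009] 0.30083203591961744 [-0.17959211  1.01491133 -0.96781342] 0.015388221652941611
pred grip px [[254.60640076 260.60300126]] tip [[255.37535539 290.21422946]]
(236, 246, 19, 37)
```

View pics/c4.png

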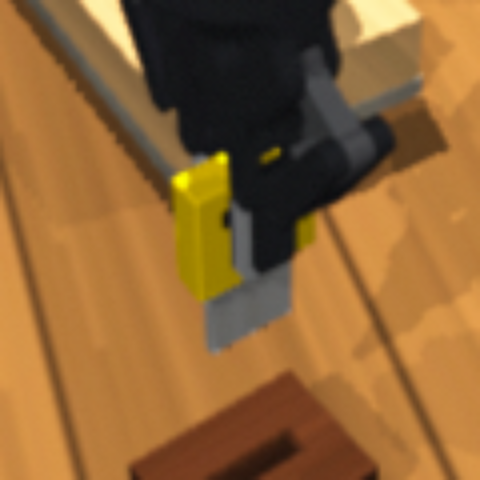

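The marker is held upright, with the blade's lower near edge from (215,352) to (293,310) in the crop and the handle's bottom-left near corner at (203,300). I check its offset in the grip.

Run:
```python
from rig import get_state
from h import *
from scipy.optimize import least_squares
b=load("pics/side0.npz"); p=get_state()["position"]; yaw=.3008
ex=np.array([np.cos(yaw),np.sin(yaw),0]); ey=np.array([np.sin(yaw),-np.cos(yaw),0]); ez=np.array([0,0,1.])
o=np.array([proj(b,p)[0].astype(int)]) -60
px=np.array([(215,352),(293,310),(203,300)])/4-.375+o
def pts(a): 
    q=p+a[0]*ex+a[1]*ez
    return np.array([q-.018*ex+.0025*ey-.062*ez,q+.018*ex+.0025*ey-.062*ez,q-.025*ex+.008*ey-.025*ez])
r=least_squares(lambda a:(proj(b,pts(a))-px).ravel(),[0,.0165]); print(r.x,r.fun)
```

```text
[0.00271795 0.01618755] [-0.26141668  0.01148112  0.41512493 -0.64527018 -0.11635721  0.60114405]
```

Request:
{"name": "send_rows", "arguments": {
  "increments": [
    {"gripper":1,"linear":[0.013,0.385,0],"delta_rot":[0,0,-0.067]},
    {"gripper":1,"linear":[0.013,0.385,0],"delta_rot":[0,0,-0.067]},
    {"gripper":1,"linear":[0.013,0.385,0],"delta_rot":[0,0,-0.067]},
    {"gripper":1,"linear":[0.013,0.385,0],"delta_rot":[0,0,-0.067]},
    {"gripper":1,"linear":[0.013,0.385,0],"delta_rot":[0,0,-0.067]},
    {"gripper":1,"linear":[0.013,0.385,0],"delta_rot":[0,0,-0.067]},
    {"gripper":1,"linear":[0.013,0.385,0],"delta_rot":[0,0,-0.067]},
    {"gripper":1,"linear":[0.013,0.385,0],"delta_rot":[0,0,-0.067]}
  ]
}}

```text
clock: 4.25
position: [0.4892, 0.1167, 0.176]
ee_rot: [-0.0, 0.993, 0.117, -0.002]
contact_force: [-0.1, -1.2, 0.4]
width: 0.0156
gripper_force: 39.7
```

Request:
{"name": "send_rows", "arguments": {
  "increments": [
    {"gripper":1,"linear":[0,0,-0.03],"delta_rot":[0,0,0]},
    {"gripper":1,"linear":[0,0,-0.05],"delta_rot":[0,0,0]},
    {"gripper":1,"linear":[0,0,-0.05],"delta_rot":[0,0,0]},
    {"gripper":1,"linear":[0,0,-0.05],"delta_rot":[0,0,0]},
    {"gripper":1,"linear":[0,0,-0.05],"delta_rot":[0,0,0]}
  ]
}}

```text
clock: 4.75
position: [0.4915, 0.1137, 0.1284]
ee_rot: [0.0, 0.993, 0.116, 0.0]
contact_force: [0.1, 0.3, -1.3]
width: 0.0153
gripper_force: 39.8
```

Run:
```python
from rig import get_state, optics
from h import *
s=get_state(); p=s["position"];print(p,2*np.arctan2(s["ee_rot"][2],s["ee_rot"][1]),s["contact_force"],s["width"])
b=optics.get_image("side"); a=optics.get_image("top"); 
o=np.array([190,130]);print("tip pred crop",(proj(b,p+[0,0,-.0455])[0]-o+.375)*5)
x=cv2.resize(b["pixels"][130:230,190:290],None,fx=5,fy=5); cv2.imwrite("pics/c5.png",x)
```

```text
[0.49149389 0.11365757 0.12843296] 0.2331796132393733 [ 0.05818129  0.32336157 -1.25038395] 0.01526659532060594
tip pred crop [114.5763604  237.67019913]
```

View pics/c5.png

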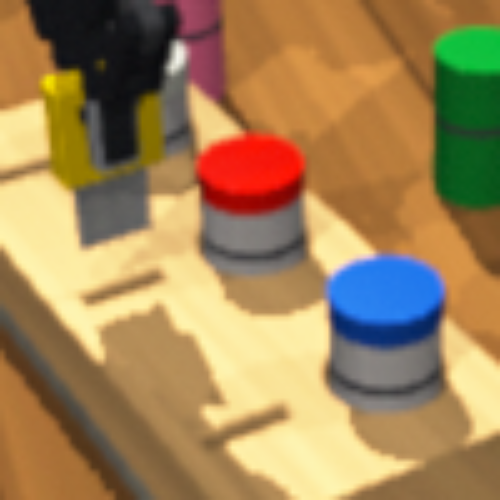

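The blade's lower edge runs from (82,247) to (148,228), directly above the slot from (82,299) to (162,275). The blade sits close to where the TCP predicts, so I insert in steps.

Request:
{"name": "send_rows", "arguments": {
  "increments": [
    {"gripper":1,"linear":[0.001,0.0005,-0.01],"delta_rot":[0,0,0]},
    {"gripper":1,"linear":[0.001,0.0005,-0.02],"delta_rot":[0,0,0]},
    {"gripper":1,"linear":[0.001,0.0005,-0.025],"delta_rot":[0,0,0]},
    {"gripper":1,"linear":[0.001,0.0005,-0.03],"delta_rot":[0,0,0]},
    {"gripper":1,"linear":[0.001,0.0005,-0.035],"delta_rot":[0,0,0]},
    {"gripper":1,"linear":[0.001,0.0005,-0.04],"delta_rot":[0,0,0]}
  ]
}}

```text
clock: 5.45
position: [0.492, 0.1144, 0.0877]
ee_rot: [0.0, 0.993, 0.117, -0.0]
contact_force: [-0.2, -0.6, -0.5]
width: 0.0153
gripper_force: 39.7
```

Tip is at 0.042, 13 mm into the slot with no contact force. I push it home.

Request:
{"name": "send_rows", "arguments": {
  "increments": [
    {"gripper":1,"linear":[0,0,-0.007],"delta_rot":[0,0,0]},
    {"gripper":1,"linear":[0,0,-0.014],"delta_rot":[0,0,0]},
    {"gripper":1,"linear":[0,0,-0.02],"delta_rot":[0,0,0]},
    {"gripper":1,"linear":[0,0,-0.023],"delta_rot":[0,0,0]},
    {"gripper":1,"linear":[0,0,-0.025],"delta_rot":[0,0,0]},
    {"gripper":1,"linear":[0,0,-0.025],"delta_rot":[0,0,0]}
  ]
}}

```text
clock: 6.05
position: [0.4918, 0.1144, 0.0635]
ee_rot: [0.0, 0.993, 0.117, -0.0]
contact_force: [-1.8, -0.5, 3.2]
width: 0.0157
gripper_force: 40.1
```

Request:
{"name": "send_rows", "arguments": {
  "increments": [
    {"gripper":1,"linear":[0,0,-0.001],"delta_rot":[0,0,0]},
    {"gripper":1,"linear":[0,0,-0.002],"delta_rot":[0,0,0]},
    {"gripper":1,"linear":[0,0,-0.002],"delta_rot":[0,0,0]}
  ]
}}

```text
clock: 6.35
position: [0.4919, 0.1144, 0.0635]
ee_rot: [0.0, 0.993, 0.117, 0.0]
contact_force: [-5.3, -0.8, 17.9]
width: 0.0154
gripper_force: 42.4
```

Request:
{"name": "send_rows", "arguments": {
  "increments": [
    {"gripper":-1,"linear":[0,0,0],"delta_rot":[0,0,0]},
    {"gripper":-1,"linear":[0,0,0],"delta_rot":[0,0,0]},
    {"gripper":-1,"linear":[0,0,0],"delta_rot":[0,0,0]},
    {"gripper":-1,"linear":[0,0,0],"delta_rot":[0,0,0]},
    {"gripper":-1,"linear":[0,0,0],"delta_rot":[0,0,0]},
    {"gripper":-1,"linear":[0,0,0],"delta_rot":[0,0,0]},
    {"gripper":-1,"linear":[0,0,0],"delta_rot":[0,0,0]}
  ]
}}

```text
clock: 7.05
position: [0.492, 0.1144, 0.061]
ee_rot: [0.0, 0.993, 0.117, -0.0]
contact_force: [0.6, 0.4, -0.4]
width: 0.0856
gripper_force: 0.0
```

Request:
{"name": "send_rows", "arguments": {
  "increments": [
    {"gripper":-1,"linear":[0,0,0.03],"delta_rot":[0,0,0]},
    {"gripper":-1,"linear":[0,0,0.06],"delta_rot":[0,0,0]},
    {"gripper":-1,"linear":[0,0,0.1],"delta_rot":[0,0,0]},
    {"gripper":-1,"linear":[0,0,0.1],"delta_rot":[0,0,0]},
    {"gripper":-1,"linear":[0,0,0.1],"delta_rot":[0,0,0]}
  ]
}}

```text
clock: 7.55
position: [0.4924, 0.1144, 0.1619]
ee_rot: [0.0, 0.993, 0.117, 0.001]
contact_force: [0.1, 0.4, -0.7]
width: 0.0858
gripper_force: 0.0
```

Run:
```python
from rig import get_state, optics
from h import *
s=get_state(); p=s["position"];print(p,2*np.arctan2(s["ee_rot"][2],s["ee_rot"][1]),s["contact_force"],s["width"])
b=optics.get_image("side"); x=cv2.resize(b["pixels"][130:230,190:290],None,fx=5,fy=5)
ex=np.array([np.cos(.233),np.sin(.233),0]);ey=np.array([-ex[1],ex[0],0]);c=np.array([.4927,.1143,.055])
for i in(-1,1):
  for j in(-1,1):
    for k in(0,.05):
      u=(proj(b,c+i*.025*ex+j*.008*ey+[0,0,k])[0]-[190,130]+.5)*5; cv2.circle(x,(int(u[0]),int(u[1])),3,(255,0,255),-1)
cv2.imwrite("pics/c6.png",x)
```

```text
[0.49244933 0.11444277 0.16190916] 0.23382741695570658 [ 0.10993321  0.41795738 -0.72178453] 0.08578082034499417
```

View pics/c6.png

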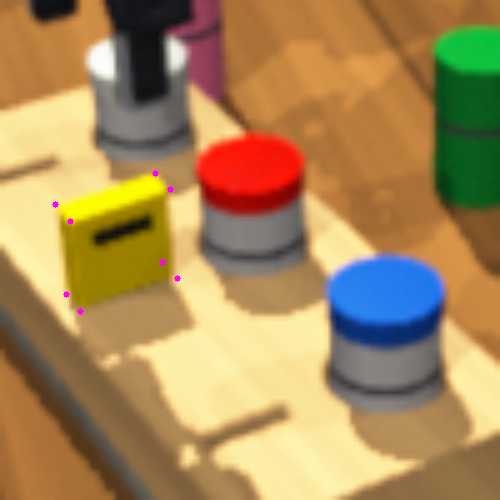

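The marker stands upright and seated in the middle slot; it was pushed with 18 N and the height matches home. The red tin is next at crop (250,175).

Request:
{"name": "send_rows", "arguments": {
  "increments": [
    {"gripper":-1,"linear":[0.04,0.009,0],"delta_rot":[0,0,0]},
    {"gripper":-1,"linear":[0.068,0.0157,0],"delta_rot":[0,0,0]},
    {"gripper":-1,"linear":[0.068,0.0157,0],"delta_rot":[0,0,0]},
    {"gripper":-1,"linear":[0.068,0.0157,0],"delta_rot":[0,0,0]},
    {"gripper":-1,"linear":[0.068,0.0157,-0.03],"delta_rot":[0,0,0]},
    {"gripper":-1,"linear":[0.068,0.0157,-0.06],"delta_rot":[0,0,0]}
  ]
}}

```text
clock: 8.2
position: [0.5588, 0.1299, 0.1004]
ee_rot: [0.0, 0.993, 0.117, -0.0]
contact_force: [1.1, -0.1, -0.3]
width: 0.0853
gripper_force: 0.0
```

Request:
{"name": "send_rows", "arguments": {
  "increments": [
    {"gripper":-1,"linear":[0,0,-0.02],"delta_rot":[0,0,0]},
    {"gripper":-1,"linear":[0,0,-0.035],"delta_rot":[0,0,0]},
    {"gripper":-1,"linear":[0,0,-0.041],"delta_rot":[0,0,0]},
    {"gripper":-1,"linear":[0,0,-0.041],"delta_rot":[0,0,0]},
    {"gripper":-1,"linear":[0,0,-0.041],"delta_rot":[0,0,0]}
  ]
}}

```text
clock: 8.7
position: [0.5598, 0.1301, 0.0605]
ee_rot: [0.0, 0.993, 0.117, 0.0]
contact_force: [0.7, -0.8, 0.1]
width: 0.0856
gripper_force: 0.0
```

Request:
{"name": "send_rows", "arguments": {
  "increments": [
    {"gripper":1,"linear":[0,0,0],"delta_rot":[0,0,0]},
    {"gripper":1,"linear":[0,0,0],"delta_rot":[0,0,0]},
    {"gripper":1,"linear":[0,0,0],"delta_rot":[0,0,0]},
    {"gripper":1,"linear":[0,0,0],"delta_rot":[0,0,0]},
    {"gripper":1,"linear":[0,0,0],"delta_rot":[0,0,0]},
    {"gripper":1,"linear":[0,0,0],"delta_rot":[0,0,0]},
    {"gripper":1,"linear":[0,0,0],"delta_rot":[0,0,0]}
  ],
  "newtons": 50
}}

```text
clock: 9.4
position: [0.5606, 0.1301, 0.061]
ee_rot: [0.0, 0.993, 0.117, 0.001]
contact_force: [0.4, -0.6, 5.8]
width: 0.0488
gripper_force: 51.9
```

Request:
{"name": "send_rows", "arguments": {
  "increments": [
    {"gripper":1,"linear":[0,0,0.01],"delta_rot":[0,0,0]},
    {"gripper":1,"linear":[0,0,0.03],"delta_rot":[0,0,0]},
    {"gripper":1,"linear":[0,0,0.055],"delta_rot":[0,0,0]},
    {"gripper":1,"linear":[0,0,0.08],"delta_rot":[0,0,0]},
    {"gripper":1,"linear":[0,0,0.11],"delta_rot":[0,0,0]},
    {"gripper":1,"linear":[0,0,0.14],"delta_rot":[0,0,0]},
    {"gripper":1,"linear":[0,0,0.16],"delta_rot":[0,0,0]},
    {"gripper":1,"linear":[0,0,0.16],"delta_rot":[0,0,0]}
  ]
}}

```text
clock: 10.2
position: [0.5616, 0.1303, 0.2233]
ee_rot: [0.0, 0.993, 0.117, 0.003]
contact_force: [0.5, -1.1, -2.3]
width: 0.0489
gripper_force: 52.3
```

Run:
```python
from rig import get_state, optics
from h import *
s=get_state(); p=s["position"];print(p,s["contact_force"],s["width"],s["gripper_force"])
b=optics.get_image("side"); u=proj(b,p)[0].astype(int); x=cv2.resize(b["pixels"][u[1]-60:u[1]+90,u[0]-75:u[0]+75],None,fx=4,fy=4)
for r in(.046,):
  q=(proj(b,p-[0,0,r])[0]-u+[75,60]+.5)*4; cv2.circle(x,(int(q[0]),int(q[1])),3,(255,0,255),-1)
cv2.imwrite("pics/c7.png",x)
```

```text
[0.56164609 0.13033412 0.22329629] [ 0.5090883  -1.07103103 -2.32086791] 0.04891011719918752 52.297325134277344
```

View pics/c7.png

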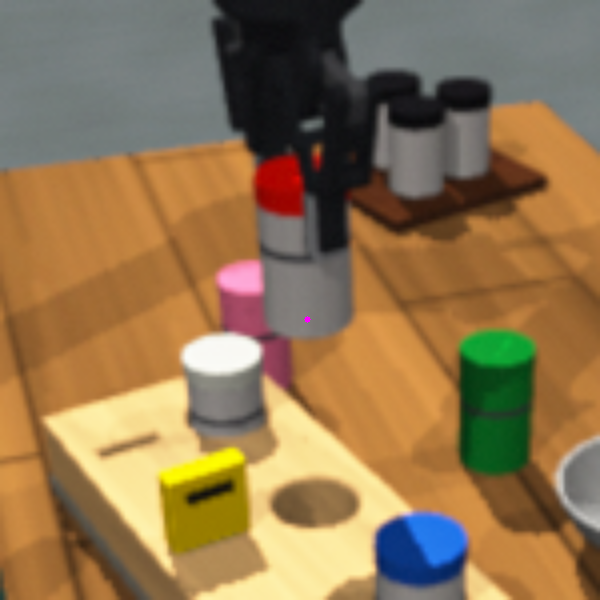

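The red tin hangs upright in the gripper, its base centre at the predicted point (307,320), with the marker still in its slot. I carry it to the camera while tilting.

Request:
{"name": "send_rows", "arguments": {
  "increments": [
    {"gripper":1,"linear":[0.003,-0.02,0.02],"delta_rot":[-0.008,-0.026,0]},
    {"gripper":1,"linear":[0.007,-0.05,0.02],"delta_rot":[-0.02,-0.063,0]},
    {"gripper":1,"linear":[0.013,-0.09,0.02],"delta_rot":[-0.036,-0.113,0]},
    {"gripper":1,"linear":[0.018,-0.13,0.02],"delta_rot":[-0.052,-0.163,0]},
    {"gripper":1,"linear":[0.024,-0.17,0.02],"delta_rot":[-0.068,-0.213,0]},
    {"gripper":1,"linear":[0.03,-0.21,0.02],"delta_rot":[-0.085,-0.263,0]},
    {"gripper":1,"linear":[0.035,-0.25,0.02],"delta_rot":[-0.101,-0.313,0]},
    {"gripper":1,"linear":[0.041,-0.29,0.02],"delta_rot":[-0.117,-0.363,0]}
  ]
}}

```text
clock: 11.05
position: [0.5994, -0.162, 0.239]
ee_rot: [0.079, 0.975, 0.115, 0.172]
contact_force: [-0.5, 0.2, -1.8]
width: 0.0491
gripper_force: 52.4
```

Request:
{"name": "send_rows", "arguments": {
  "increments": [
    {"gripper":1,"linear":[0.004,-0.025,0],"delta_rot":[-0.01,-0.03,0]},
    {"gripper":1,"linear":[0.0065,-0.045,0],"delta_rot":[-0.018,-0.056,0]},
    {"gripper":1,"linear":[0.0065,-0.045,0],"delta_rot":[-0.018,-0.056,0]},
    {"gripper":1,"linear":[0.0065,-0.045,0],"delta_rot":[-0.018,-0.056,0]},
    {"gripper":1,"linear":[0.0065,-0.045,0],"delta_rot":[-0.018,-0.056,0]}
  ]
}}

```text
clock: 11.55
position: [0.6069, -0.2043, 0.2395]
ee_rot: [0.09, 0.969, 0.114, 0.198]
contact_force: [0.6, -0.2, -2.5]
width: 0.0491
gripper_force: 52.5
```

```bash
cat > chk.py <<'E'
from rig import get_state
import numpy as np
from scipy.spatial.transform import Rotation as R
s=get_state();p=s["position"];q=s["ee_rot"];r=R.from_quat([*q[1:],q[0]]);z=r.apply([0,0,1])
cr=R.from_euler("z",-.312)*R.from_euler("y",-.44); cz=cr.apply([0,0,1]);L=np.array([.6643,-.2225,.088])
base=p+.046*z; print("base in cam",cr.inv().apply(base-L).round(4),"ang",np.arccos(-z@cz).round(4)); t=L+.09*cz
print("turn",np.cross(z,-cz).round(4),"tcp move",(t+.046*cz-p).round(4),s["clock"],s["gripper_force"],np.abs(s["qd"]).max(),s["qpos"])
E
python3 chk.py
```

```text
base in cam [ 0.01   -0.0003  0.1167] ang 0.0016
turn [-0.0008 -0.0014 -0.0002] tcp move [ 0.0023 -0.0004 -0.0284] 11.55 52.54247546195984 0.014614024114085886 [-0.47247133  0.15876017  1.73010934  0.0933226   0.82148043  0.81554067]
```

Request:
{"name": "send_rows", "arguments": {
  "increments": [
    {"gripper":1,"linear":[0.001,0,-0.01],"delta_rot":[0,0,0]},
    {"gripper":1,"linear":[0.002,0,-0.02],"delta_rot":[0,0,0]},
    {"gripper":1,"linear":[0.002,0,-0.026],"delta_rot":[0,0,0]},
    {"gripper":1,"linear":[0.002,0,-0.028],"delta_rot":[0,0,0]},
    {"gripper":1,"linear":[0.002,0,-0.028],"delta_rot":[0,0,0]},
    {"gripper":1,"linear":[0.002,0,-0.028],"delta_rot":[0,0,0]},
    {"gripper":1,"linear":[0.002,0,-0.028],"delta_rot":[0,0,0]},
    {"gripper":1,"linear":[0.002,0,-0.028],"delta_rot":[0,0,0]}
  ]
}}

```text
clock: 12.35
position: [0.6097, -0.2051, 0.2126]
ee_rot: [0.091, 0.969, 0.114, 0.199]
contact_force: [-0.1, -0.1, -2.7]
width: 0.0487
gripper_force: 52.5
```

```bash
python3 chk.py
python3 - <<'E'
from rig import get_state, optics
from h import *
b=optics.get_image("side"); x=cv2.resize(b["pixels"][120:330,180:410],None,fx=2.8,fy=2.8)
cz=np.array([-.4055,.1308,.9048]);L=np.array([.6643,-.2225,.088])
for r in(0,.09,.175):
  q=(proj(b,L+r*cz)[0]-[180,120]+.5)*2.8; cv2.circle(x,(int(q[0]),int(q[1])),3,(255,0,255),-1)
cv2.imwrite("pics/c8.png",x)
E
```

```text
base in cam [ 0.0012 -0.0002  0.0911] ang 0.0011
turn [0.0004 0.001  0.    ] tcp move [-0.0005  0.0003 -0.0015] 12.35 52.547607421875 0.002483742755036263 [-0.47112563  0.18347511  1.77129638  0.09893101  0.75306592  0.80860583]
```

View pics/c8.png

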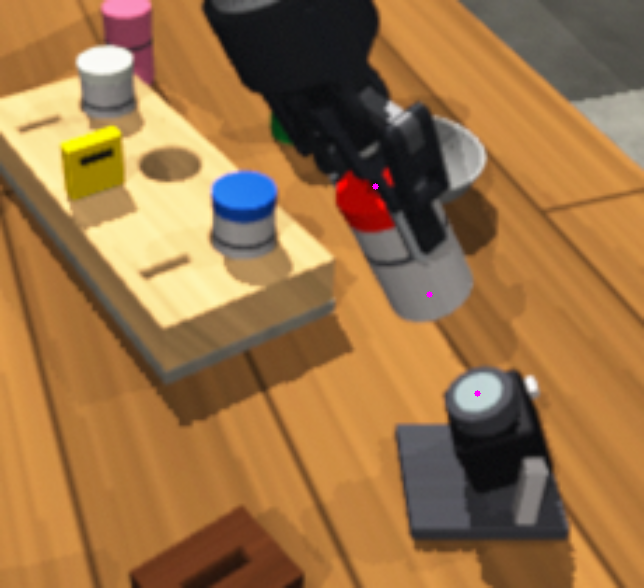

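The tin's axis lies on the lens's line of sight: lens (477,393), base centre (429,294), lid (376,186). The marker is in its slot, and the other tins and the bowl look untouched. I hand in.

```bash
python3 -c "
from rig import sign_off; print(sign_off())"
```

```text
the job is handed in; nothing more can be done
None
```

I handed the job in at about 12.4 s on the robot clock, and no verdict came back: the marker is fully home in the middle slot, and the red tin is held still about 91 mm from the lens, within 2 mm of its line of sight and square to it by my own measurements.

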